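Present a vial to the tube scanner

TASK

Switch the tube scanner on with its green key, then, once that has sprung back, arm a reading with its blue key; leave the red key alone. Then take the blue-capped vial out of the rack, carry it over the top of the orange guard to the scanner, and hold it upright with its base about a centimetre above the middle of the round glass window, where the code on the base is read: finish still gripping it there, at rest. The vial must never touch the guard or the scanner, and the other vials, the bottle and the beaker stay where they are.

Things in the scene. Friction and masses are not known exactly. Their poses are not given: they have to be found in the camera images.
- scanner: tube scanner, a fixed flat white and grey instrument 200 x 180 mm (x, y) and 50 mm tall, origin at the centre of its underside; along its -x edge stand three keys in a row (green at +y, red in the middle, blue at -y, 55 mm apart), towards its +x edge lies the round window. It stands on one side of the guard, the rack on the other (which side varies)
- window (a point): centre of the upper face of the scanner's round dark glass window (44 mm diameter, white rim), 52 mm above the table, 50 mm along the scanner's +x from its middle; z up
- key_green (a joint): travel of the green key, 0 up to 0.006 m fully down; it springs back; press this first. Pressed fully down takes about 4 N; it counts as pressed beyond 0.004 m
- key_green_top (a point): centre of the top of the green round key (26 mm diameter, pressed straight down; the top moves with the key), at (-58, 55) mm in the scanner's axes
- key_blue (a joint): travel of the blue key, 0 up to 0.006 m fully down; it springs back; press this second. Pressed fully down takes about 4 N; it counts as pressed beyond 0.004 m
- key_blue_top (a point): centre of the top of the blue round key (26 mm diameter, pressed straight down; the top moves with the key), at (-58, -55) mm in the scanner's axes
- key_red (a joint): travel of the red key, 0 up to 0.006 m fully down; it springs back; cancels: leave alone. Pressed fully down takes about 4 N; it counts as pressed beyond 0.003 m
- key_red_top (a point): centre of the top of the red round key (26 mm diameter, pressed straight down; the top moves with the key), at (-58, 0) mm in the scanner's axes
- rack: white vial rack, fixed, 240 x 64 mm (x, y) and 34 mm tall, origin at the centre of its underside; three blind holes of 34 mm diameter, 75 mm apart in a row along its x axis, the middle one at its centre; their floors lie 10 mm above the table, so a vial stands 24 mm deep
- vial_blue: amber glass vial with a blue cap and a white label, weighing 40 to 100 g; body a 30 mm diameter cylinder to 74 mm above its base, cap 26 mm diameter, 100 mm tall in all; origin at the centre of its base, z up along its axis. At the start it stands in one of the three rack holes (which one varies). This is the one to present
- vial_white: amber glass vial with a white cap and a white label, weighing 40 to 100 g; body a 30 mm diameter cylinder to 74 mm above its base, cap 26 mm diameter, 100 mm tall in all; origin at the centre of its base, z up along its axis. At the start it stands in one of the three rack holes (which one varies). Bystander
- vial_black: amber glass vial with a black cap and a white label, weighing 40 to 100 g; body a 30 mm diameter cylinder to 74 mm above its base, cap 26 mm diameter, 100 mm tall in all; origin at the centre of its base, z up along its axis. At the start it stands in one of the three rack holes (which one varies). Bystander
- guard: orange see-through upright guard, fixed between rack and scanner: 360 mm long along its x, sheet 6 mm (cap strip 8 mm) thick, 100 mm tall, on a foot 50 mm wide and 8 mm high; origin at the centre of its underside
- guard_top (a point): middle of the guard's top edge, 100 mm above the table; axes as the guard's: x along the edge, y across, z up
- bottle: amber bottle with a blue cap, 68 mm diameter, 140 mm tall, loose, bystander; origin at the centre of its underside
- beaker: glass beaker, 64 mm diameter, 85 mm tall, loose, bystander; origin at the centre of its underside
Mind the look-alikes: they are no part of the job. What is shaped like the vial_blue but yellow is not meant.

How it is judged (in metres and radians):
On the way, in this order (a step that is already met when the one before it is completed fails the run):
1. the green key is pressed, the blue one up (value of joint key_green above 0.004 m and value of joint key_blue below 0.002 m), for 0.04 s.
2. the blue key is pressed, the green one up again (value of joint key_blue above 0.004 m and value of joint key_green below 0.002 m), for 0.04 s.
3. the blue-capped vial is carried in the gripper over the top edge of the guard (y of vial_blue in the frame of guard_top between -0.05 and 0.05 m and x of vial_blue in the frame of guard_top between -0.18 and 0.18 m and z of vial_blue in the frame of guard_top above 0 m and contact force between vial_blue and the fingers above 0.3 N), for 0.02 s.
At the end, for the whole second after the job is handed in: The blue-capped vial is gripped, at rest, within 0.12 rad of upright, its base 3 to 20 mm above the window and within 8 mm of its centre, not touching the scanner; all keys are up; the other vials, bottle and beaker are upright (0.2 rad) and within 20 mm of where they began (z of vial_blue in the frame of window between 0.003 and 0.02 m and horizontal distance between vial_blue and window below 0.008 m and angle between vial_blue's own z axis and vertical below 0.12 rad and contact force between vial_blue and the fingers above 0.5 N and contact force between vial_blue and scanner below 0.05 N and linear speed of vial_blue below 0.02 m/s and angular speed of vial_blue below 0.2 rad/s and value of joint each of key_green, key_red, key_blue below 0.002 m and distance of each of vial_white, vial_black, bottle, beaker from where it was at the start of the episode below 0.02 m and angle between each of vial_white, vial_black, bottle, beaker's own z axis and vertical below 0.2 rad); the arm keeps its last pose, push and grip.
It fails at once if the red key is pressed (value of joint key_red above 0.003 m).
It fails at once if the green and blue keys are down together (value of joint each of key_green, key_blue above 0.003 m).
It fails at once if the blue-capped vial touches the scanner (contact force between vial_blue and scanner above 0.5 N).
It fails at once if the blue-capped vial touches the guard (contact force between vial_blue and guard above 0.5 N).
It fails at once if another vial, the bottle or the beaker is shifted by 30 mm or tipped (distance of any of vial_white, vial_black, bottle, beaker from where it was at the start of the episode above 0.03 m or angle between any of vial_white, vial_black, bottle, beaker's own z axis and vertical above 0.4 rad).
It also fails if it takes over 67 s, if anything falls off the work surface, if the arm or the gripper's body presses on something with over 40 N, if the wrist force passes 120 N, or if a joint passes its speed limit or range.

ROBOT

A 6-joint arm with a two-finger parallel gripper is mounted at the origin on the work surface. World frame = base frame: x ahead of the robot, y to its left, z up, the work surface at z = 0. Lengths are in mm, angles in rad, forces in N, time in s.
With the tool pointing down it reaches from about 325 to 750 mm from the base axis. Payload 7.6 kg.
Tool frame: the origin (TCP) lies midway between the tips of the shut fingers; the grasp point (between the pads) lies behind it (arm.tcp_to_grasp is the y of the grasp point in the tool frame, in mm); y points along the fingers, z is the direction in which the jaws open and shut, and the axes are right-handed (so a half turn about y gives the same grasp; the last joint's range is limited). The gripper opens to 85 mm and grips with 20 to 120 N. Pads are 22 mm wide; open, the fingers measure 114 mm over their backs; the gripper's body (76 mm by 85 mm) begins 54 mm behind the grasp point. The pads swing forward as they close: fully open they stand 13 mm farther back than shut.
Start: joints at [1.135, 0.052, 1.401, -0, 1.689, -0.07], TCP at [187.776, 490.292, 231.323] pointing down, gripper open.
Joint ranges: [-2.9, 2.9], [-0.91, 2.17], [0.12, 2.37], [-1.06, 4.2], [0.26, 2.73], [-2.93, 2.93]. Speed limits (rad/s): [2.57, 2.57, 3.01, 3.14, 3.14, 3.14].

INTERFACE

Orientations are given as a rotation vector (axis times angle).
In Python, from rig import arm, viewer, finish_job gives the robot as it stands.
- The arm moves only by the tool jog_arm, never from a script. Its argument "deltas" is a list of rows, each an object of numbers: "ax", "ay", "az": the turn, a rotation vector about the tool's x, y, z each as a share of 1.5 rad, from -1 to 1; "dx", "dy", "dz": the shift along the tool's x, y, z each as a share of 300 mm, from -1 to 1; "fingers": the opening, from 0 (shut) to 1 (fully open). In form: [{"ax": .., "ay": .., "az": .., "dx": .., "dy": .., "dz": .., "fingers": ..}, ...]. A call has 1 to 10 rows; each row is the pose to reach, as a shift and turn from the pose commanded when the call began, along the tool's axes at that moment; what a row does not reach only later rows make up. A row lasts 1/10 s, in which the tool goes at most 50 mm and 8.59 degrees, less where a joint would pass 70% of its speed; a pose out of reach is approached as far as the arm can. A call with a number of a shift or a turn outside -1 to 1 is refused whole. A call with a gripper value outside its range is refused whole. The fingers move at their own pace and stop on an object; "grip_force" is the grip in N (left out, the last holds). Time passes only in rows, so rows that repeat a pose let the fingers close. It gives the time, the measured TCP pose, the force and the opening at its end, in the units of the state.
- arm.read_state(): the state, without advancing time (a new reading comes with each control period).
- viewer.capture(name): name is "scene" or "top" or "wrist"; returns a dict with "frame" (420x560x3 uint8, blue, green, red), "K" (3x3 intrinsics, pixels), "extrinsics" (4x4, takes a point from world to camera coordinates); the wrist camera has in their place "hand_eye" (4x4, takes a point from camera to tool coordinates, whose origin is the TCP and whose axes are the tool frame's). Camera axes: x right, y up, looking along -z (the intrinsics and any distortion apply to the point x, -y, -z); pixel columns grow to the right and rows downward; lengths in mm; the calibration is good to about 2 mm. A picture is of the moment at which its call begins: read the wrist's pose just before it. There is no depth.
- finish_job(): hands the job in, once; it reports no verdict.
Trained networks look in the newest picture that a camera, given by its name, has taken for a name from the list of things; names that differ only in an ending like _2 or _b are one class to them, and where a whole thing is asked for, a point or a joint stands for the part that bears it (a point fixed in the world has none). Each returns a list of dicts, best first, with "confidence" (0 to 1); they miss things now and then, are a little off and sometimes report something else, mostly with a low value. They report only what shows in the picture. A call takes as long as a camera call. They do not tell look-alikes from the thing itself.
- viewer.silhouettes(label, camera): "mask" (420x560 bool, what is visible of it) and "rect" ([left, top, right, bottom] in pixels, round what is visible of it).
- viewer.place_of(label, camera): "pixel" ([column, row] in pixels: a listed point, or the origin of a listed thing).
The state is a dict: "t": time; "qpos": joint angles; "joint_velocities": joint speeds; "tau": joint torques, N m; "position": TCP position; "tcp_rot": TCP orientation; "ft_force": force on the tool from outside, world axes, zero at the start; "torque": the same for the moment, N m; "opening": opening from 0.0 (shut) to 1.0 (fully open).
Only numpy, scipy, OpenCV 4.12 (cv2) and the standard library are available. Lean on these libraries where they do the work, as an engineer would, in place of code of your own. Each camera call takes 0.05 s, during which the arm holds its last target. There are 200 camera calls.

## Working session

There is one attempt and no reset: what is moved stays moved. The work goes in short steps, Python scripts to look and compute and a tool call to move; the robot and the scene stay as the last step left them, time stands still between calls to the robot, and variables do not carry over. Pictures are saved under pics/ and viewed, about 8 in all and at most 12, crops included, and the job is handed in when it is done.

Besides the shell and the picture viewer there is one more tool, called after "Request:" in YAML: its name, and indented under it one key for each argument. jog_arm: Moves the arm, as the interface text tells. Its arguments: {"type":"object","properties":{"deltas":{"type":"array"},"grip_force":{"type":"number"}},"required":["deltas"]}

```bash
mkdir -p pics; cat > h.py <<'E'
import numpy as np, cv2
from scipy.spatial.transform import Rotation as R
from rig import arm, viewer, finish_job
def ray(c,px):
    K=np.array(c["K"]);E=np.array(c["extrinsics"])
    d=np.linalg.solve(K,[px[0],px[1],1.]); d=np.array([d[0],-d[1],-d[2]])
    return -E[:3,:3].T@E[:3,3], E[:3,:3].T@d
def atz(c,px,z):
    o,d=ray(c,px); return o+d*(z-o[2])/d[2]
def proj(c,p):
    E=np.array(c["extrinsics"]);q=E[:3,:3]@np.array(p)+E[:3,3]
    u=np.array(c["K"])@[q[0],-q[1],-q[2]]; return u[:2]/u[2]
E
python3 - <<'E'
from h import *
s=arm.read_state(); print({k:np.round(v,3) for k,v in s.items()}, arm.tcp_to_grasp, R.from_rotvec(s["tcp_rot"]).as_matrix().round(2))
ims=[]
for n in("scene","top"):
    c=viewer.capture(n); cv2.imwrite(f"pics/{n}1.png",c["frame"])
    print(n, np.array(c["K"]).round(1).tolist(), ray(c,(280,210))[0].round())
    for l,z in dict(scanner=0,window=52,key_green_top=None,key_blue_top=None,key_red_top=None,rack=0,vial_blue=10,vial_white=10,vial_black=10,guard=0,guard_top=100,bottle=0,beaker=0).items():
        print(l,[(round(p["confidence"],2),np.round(p["pixel"]).tolist(),atz(c,p["pixel"],60 if z is None else z).round(0)[:2].tolist()) for p in viewer.place_of(l,n)[:4]])
E
```

```text
{'t': np.float64(0.0), 'qpos': array([ 1.135,  0.053,  1.402,  0.   ,  1.689, -0.07 ]), 'joint_velocities': array([ 0.002,  0.001, -0.001,  0.   , -0.   , -0.   ]), 'tau': array([ 2.0000e-03, -3.8168e+01, -3.6019e+01,  0.0000e+00,  6.0000e-03,
       -0.0000e+00]), 'position': array([187.632, 489.996, 230.457]), 'tcp_rot': array([-1.553,  0.287, -0.287]), 'ft_force': array([-0.056,  0.19 ,  0.532]), 'torque': array([ 0.048,  0.005, -0.009]), 'opening': np.float64(0.998)} -18.700000000000003 [[ 0.93 -0.    0.36]
 [-0.36 -0.    0.93]
 [-0.   -1.   -0.  ]]
scene [[538.0, 0.0, 288.8], [0.0, 538.0, 204.4], [0.0, 0.0, 1.0]] [1346.  181. 1019.]
scanner [(0.87, [413.0, 223.0], [534.0, 248.0])]
window [(0.86, [411.0, 225.0], [581.0, 240.0]), (0.46, [447.0, 191.0], [461.0, 310.0])]
key_green_top [(0.66, [444.0, 191.0], [469.0, 302.0]), (0.61, [412.0, 222.0], [578.0, 240.0])]
key_blue_top []
key_red_top [(0.44, [420.0, 187.0], [472.0, 247.0])]
rack [(0.96, [212.0, 172.0], [494.0, -272.0])]
vial_blue [(0.82, [215.0, 170.0], [495.0, -261.0]), (0.79, [173.0, 174.0], [533.0, -361.0]), (0.6, [251.0,
[... 603 characters left out ...]
], [533.0, 235.0])]
key_green_top [(0.51, [113.0, 266.0], [489.0, 310.0])]
key_blue_top [(0.44, [167.0, 276.0], [470.0, 201.0]), (0.41, [389.0, 297.0], [427.0, -250.0])]
key_red_top [(0.5, [139.0, 273.0], [475.0, 256.0])]
rack [(0.3, [150.0, 244.0], [536.0, 250.0])]
vial_blue [(0.75, [433.0, 254.0], [516.0, -356.0]), (0.66, [347.0, 269.0], [484.0, -172.0]), (0.54, [393.0, 264.0], [493.0, -270.0])]
vial_white [(0.61, [386.0, 299.0], [420.0, -255.0])]
vial_black [(0.52, [392.0, 229.0], [568.0, -270.0]), (0.4, [149.0, 220.0], [588.0, 251.0])]
guard [(0.79, [265.0, 244.0], [535.0, 3.0])]
guard_top []
bottle [(0.82, [341.0, 141.0], [762.0, -164.0])]
beaker [(0.61, [193.0, 134.0], [777.0, 161.0])]
```

```bash
python3 - <<'E'
import cv2
c=cv2.imread("pics/top1.png"); cv2.imwrite("pics/top1b.png",cv2.resize(c,(800,600)))
E
```

```text
(no output)
```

View pics/top1b.png

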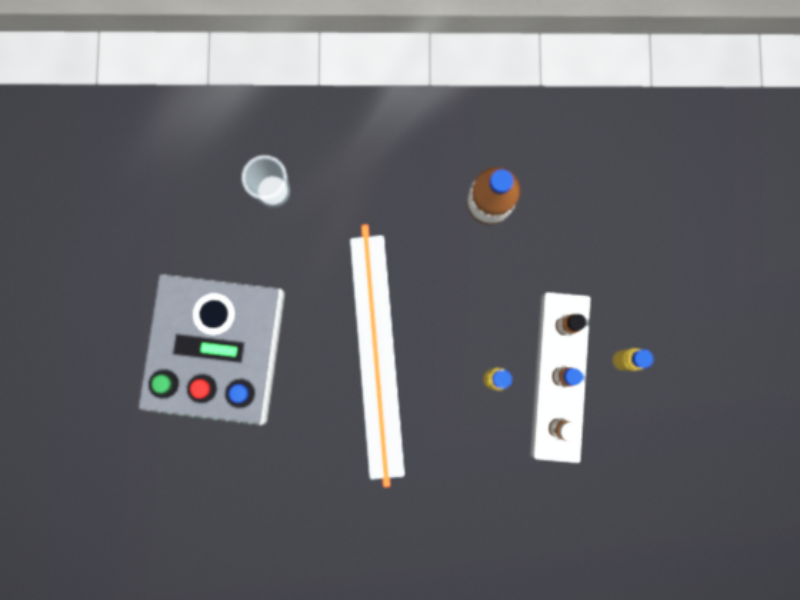

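View pics/scene1.png

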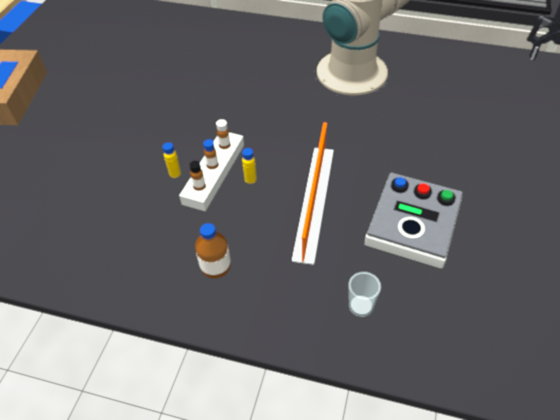

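The scene shows the scanner at left (green 113,268; red 141,272; blue 167,275; window 149,220 in top pixels), the guard in the middle and the rack at right. Three blue-capped vial candidates (top view): (350,265), (399,264) and (448,251). Only (399,264) is amber and stands in the rack, between the black and white caps; the other two are yellow and on the table. I'll measure and confirm this in a crop.

```bash
cat > m.py <<'E'
from h import *
from scipy.optimize import least_squares
cs={n:viewer.capture(n) for n in("scene","top")}
def blobs(n,lo,hi):
    hsv=cv2.cvtColor(cs[n]["frame"],cv2.COLOR_BGR2HSV)
    m=cv2.inRange(hsv,np.array(lo),np.array(hi)); k,_,st,ce=cv2.connectedComponentsWithStats(m)
    return [(ce[i],int(st[i,4])) for i in range(1,k) if st[i,4]>15]
C=dict(green=((50,100,60),(75,255,255)),red=((0,180,120),(4,255,255)),blue=((105,150,90),(125,255,255)))
def tri(a,b):
    f=lambda p:np.r_[proj(cs["scene"],p)-a,proj(cs["top"],p)-b]
    r=least_squares(f,[500,0,60]); return r.x,np.abs(r.fun).max()
E
python3 - <<'E'
from m import *
for n in cs:
    for k,(lo,hi) in C.items(): print(n,k,[(b[0].round(1).tolist(),b[1],atz(cs[n],b[0],110 if k=='blue' and (b[0][0]>300)==(n=='top') else 58).round(1)[:2].tolist()) for b in blobs(n,lo,hi)])
t=cs["top"]["frame"][200:330,320:480];s=cs["scene"]["frame"][100:230,140:300]
cv2.imwrite("pics/crop.png",np.vstack([cv2.resize(t[:,:],None,fx=3.5,fy=2.3,interpolation=2),cv2.resize(s,None,fx=3.5,fy=2.3,interpolation=2)]))
E
```

```text
scene green [([446.5, 194.9], 116, [478.1, 309.7]), ([409.7, 208.5], 168, [539.3, 232.0])]
scene red [([422.9, 188.5], 97, [471.4, 254.6])]
scene blue [([15.6, 18.0], 731, [124.5, -1035.6]), ([5.5, 70.9], 248, [366.1, -911.6]), ([208.1, 144.3], 96, [502.7, -263.0]), ([167.6, 147.2], 97, [535.3, -354.4]), ([247.3, 152.8], 100, [507.3, -162.4]), ([399.6, 182.2], 97, [465.0, 199.4]), ([207.3, 230.2], 189, [744.7, -174.7])]
top green [([152.6, 244.3], 233, [533.1, 231.6]), ([112.4, 268.4], 164, [484.1, 312.2])]
top red [([139.4, 271.8], 144, [477.2, 257.1])]
top blue [([350.5, 126.5], 191, [767.0, -169.2]), ([450.1, 250.7], 135, [519.6, -360.3]), ([400.8, 263.2], 107, [495.3, -263.5]), ([351.6, 265.0], 118, [491.7, -167.6]), ([166.5, 275.0], 159, [470.8, 201.7])]
```

View pics/crop.png

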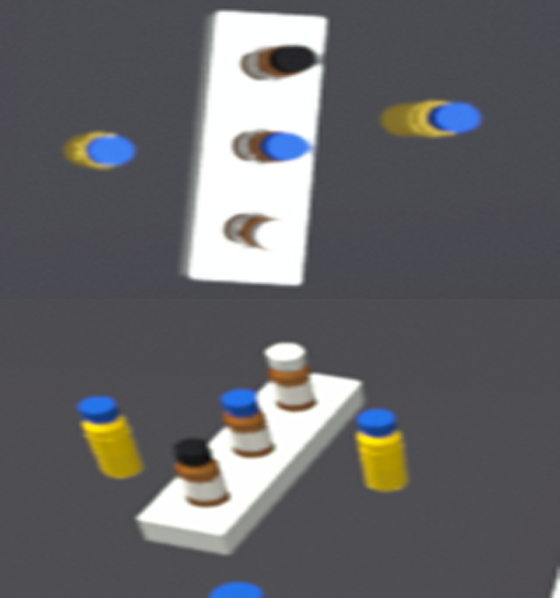

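The crop confirms it: the amber, blue-capped vial is in the middle hole of the rack, with black (+x) and white (-x) beside it. The two yellow vials stand on the table.

```bash
python3 - <<'E'
from m import *
pk=dict(green=((446.5,194.9),(112.4,268.4)),red=((422.9,188.5),(139.4,271.8)),blue=((399.6,182.2),(166.5,275.)),cap=((208.1,144.3),(400.8,263.2)))
P={}
for k,(a,b) in pk.items():
    x,e=tri(a,b); P[k]=x; print(k,x.round(1),round(e,2))
# white rim of the window: ellipse fit
W={}
for n,(u,v) in dict(scene=(411,226),top=(149,220)).items():
    g=cv2.inRange(cv2.cvtColor(cs[n]["frame"],cv2.COLOR_BGR2HSV),np.array((0,0,200)),np.array((180,60,255)))
    r=g[v-22:v+22,u-22:u+22]; c,_=cv2.findContours(r,cv2.RETR_EXTERNAL,cv2.CHAIN_APPROX_NONE)
    for q in c:
        if len(q)>25:
            e=cv2.fitEllipse(q); print(n,len(q),e); W.setdefault(n,np.array(e[0])+(u-22,v-22))
print({n:atz(cs[n],W[n],52).round(1) for n in W}); 
if len(W)==2: print(tri(W["scene"],W["top"]))
# scanner fit
yax=(P["green"]-P["blue"])[:2]; print(np.hypot(*yax)); yax/=np.hypot(*yax); xax=np.array([yax[1],-yax[0]])
m=(P["green"]+P["red"]+P["blue"])[:2]/3
print("mid",m,"window pred",m+108*xax,"yaw",np.arctan2(xax[1],xax[0]))
# rack
for n in cs:
  for r in viewer.silhouettes("rack",n)[:1]:
    c,_=cv2.findContours(r["mask"].astype(np.uint8),0,1); c=max(c,key=len); c=cv2.approxPolyDP(cv2.convexHull(c),4,True)[:,0]
    print(n,r["confidence"],[(p.tolist(),atz(cs[n],p,34).round()[:2].tolist()) for p in c])
  for l,z in dict(vial_white=10,vial_black=10,vial_blue=10,guard_top=100).items(): print(n,l,[(round(q["confidence"],2),atz(cs[n],q["pixel"],z).round(1)[:2].tolist()) for q in viewer.place_of(l,n)])
E
```

```text
green [484.2 309.4  65.3] 0.34
red [477.4 254.8  64.8] 0.3
blue [471.1 199.9  64.9] 0.33
cap [ 495.5 -265.8  102.4] 0.33
scene 36 ((7.157430171966553, 41.12016296386719), (2.6345248222351074, 17.867206573486328), 105.56590270996094)
scene 68 ((21.96331787109375, 22.93685531616211), (20.901973724365234, 26.95316505432129), 104.04995727539062)
top 83 ((22.205276489257812, 21.4100284576416), (28.923599243164062, 29.61635398864746), 45.05546951293945)
{'scene': array([643.4, 216.4,  52. ]), 'top': array([584.7, 241.3,  52. ])}
(array([592.6899915 , 237.69870697,  -8.2139502 ]), np.float64(8.686811962600473))
110.31285801913712
mid [477.54386752 254.69598684] window pred [584.78104321 241.88239441] yaw -0.11892450175966099
scene 0.71 [([242, 136], [381.0, -224.0]), ([243, 145], [413.0, -211.0]), ([205, 209], [638.0, -231.0]), ([183, 206], [642.0, -285.0]), ([179, 194], [609.0, -309.0]), ([215, 139], [409.0, -289.0]), ([230, 133], [378.0, -258.0])]
scene vial_white [(0.51, [426.7, -255.3])]
scene vial_black [(0.56, [576.6, -258.9]), (0.49, [762.1, -161.4])]
scene vial_blue [(0.93, [497.8, -166.4]), (0.67, [499.4, -262.1]), (0.61, [538.4, -354.0])]
scene guard_top [(0.89, [532.5, 5.5])]
top 0.63 [([382, 205], [618.0, -245.0]), ([412, 209], [609.0, -308.0]), ([404, 323], [373.0, -285.0]), ([371, 316], [387.0, -217.0])]
top vial_white [(0.7, [419.7, -258.6]), (0.33, [533.1, 3.2])]
top vial_black [(0.68, [567.8, -276.3])]
top vial_blue [(0.82, [496.7, -270.3]), (0.77, [513.8, -357.2]), (0.56, [490.0, -165.9])]
top guard_top [(0.57, [492.7, 304.3]), (0.56, [530.2, 5.4])]
```

```bash
cat > go.py <<'E'
from h import *
import sys
# target TCP x y z [jaw yaw: tool z angle from world y towards x]; prints shares
def go(x,y,z,yaw=None):
    s=arm.read_state(); M=R.from_rotvec(s["tcp_rot"]).as_matrix()
    d=M.T@(np.array([x,y,z])-s["position"])/300
    zt=M[:,2]; cur=np.arctan2(zt[0],zt[1])
    print("pos",s["position"].round(1),"jaw",round(cur,3),"tilt",M[2].round(3),"f",s["ft_force"].round(1),"t",s["t"],"d",d.round(4))
    if yaw is not None:
        T=np.array([[np.cos(yaw),0,np.sin(yaw)],[-np.sin(yaw),0,np.cos(yaw)],[0,-1,0]])
        print("turn",(R.from_matrix(M.T@T).as_rotvec()/1.5).round(4))
if __name__=="__main__": go(*map(float,sys.argv[1:]))
E
python3 go.py 484.2 309.4 95 0.1
```

```text
pos [187.8 490.3 231.3] jaw 0.366 tilt [-0. -1.  0.] f [ 0.6  0.2 -0.6] t 2.1 d [ 1.1384  0.4544 -0.2098]
turn [-1.000e-04 -1.772e-01  0.000e+00]
```

Request:
jog_arm:
  deltas:
    - {"dx": 0.13,"dy": 0.03,"dz": -0.02,"ay": -0.05,"fingers": 0}
    - {"dx": 0.26,"dy": 0.08,"dz": -0.05,"ay": -0.1,"fingers": 0}
    - {"dx": 0.39,"dy": 0.13,"dz": -0.07,"ay": -0.15,"fingers": 0}
    - {"dx": 0.52,"dy": 0.18,"dz": -0.1,"ay": -0.177,"fingers": 0}
    - {"dx": 0.65,"dy": 0.24,"dz": -0.12,"ay": -0.177,"fingers": 0}
    - {"dx": 0.78,"dy": 0.3,"dz": -0.15,"ay": -0.177,"fingers": 0}
    - {"dx": 0.9,"dy": 0.36,"dz": -0.17,"ay": -0.177,"fingers": 0}
    - {"dx": 1.0,"dy": 0.4,"dz": -0.19,"ay": -0.177,"fingers": 0}
    - {"dx": 1.0,"dy": 0.4,"dz": -0.19,"ay": -0.177,"fingers": 0}

```text
schema error: expected keys ax, ay, az, dx, dy, dz, fingers
```

```bash
python3 go.py 484.2 309.4 90 0.1
```

```text
pos [187.8 490.3 231.3] jaw 0.366 tilt [-0. -1.  0.] f [ 0.6  0.2 -0.6] t 2.1 d [ 1.1384  0.4711 -0.2098]
turn [-1.000e-04 -1.772e-01  0.000e+00]
```

Request:
jog_arm:
  deltas:
    - {"ax": 0,"ay": -0.05,"az": 0,"dx": 0.13,"dy": 0.04,"dz": -0.02,"fingers": 0}
    - {"ax": 0,"ay": -0.1,"az": 0,"dx": 0.27,"dy": 0.1,"dz": -0.05,"fingers": 0}
    - {"ax": 0,"ay": -0.15,"az": 0,"dx": 0.41,"dy": 0.16,"dz": -0.08,"fingers": 0}
    - {"ax": 0,"ay": -0.177,"az": 0,"dx": 0.55,"dy": 0.22,"dz": -0.1,"fingers": 0}
    - {"ax": 0,"ay": -0.177,"az": 0,"dx": 0.7,"dy": 0.28,"dz": -0.13,"fingers": 0}
    - {"ax": 0,"ay": -0.177,"az": 0,"dx": 0.85,"dy": 0.34,"dz": -0.16,"fingers": 0}
    - {"ax": 0,"ay": -0.177,"az": 0,"dx": 1.0,"dy": 0.4,"dz": -0.19,"fingers": 0}
    - {"ax": 0,"ay": -0.177,"az": 0,"dx": 1.0,"dy": 0.4,"dz": -0.19,"fingers": 0}
    - {"ax": 0,"ay": -0.177,"az": 0,"dx": 1.0,"dy": 0.4,"dz": -0.19,"fingers": 0}

```text
t: 3.0
position: [447.9, 329.1, 110.7]
tcp_rot: [-1.57, 0.081, -0.079]
ft_force: [-0.2, 0.9, 0.5]
opening: 0.004
```

```bash
python3 go.py 484.2 309.4 80 0.1
```

```text
pos [447.9 329.1 110.7] jaw 0.102 tilt [-0.001 -1.    -0.001] f [-0.2  0.9  0.5] t 3.0 d [ 0.1273  0.1023 -0.0527]
turn [ 0.0003 -0.0016 -0.0008]
```

Request:
jog_arm:
  deltas:
    - {"ax": 0,"ay": 0,"az": 0,"dx": 0.127,"dy": 0.05,"dz": -0.053,"fingers": 0}
    - {"ax": 0,"ay": 0,"az": 0,"dx": 0.127,"dy": 0.1,"dz": -0.053,"fingers": 0}
    - {"ax": 0,"ay": 0,"az": 0,"dx": 0.127,"dy": 0.1,"dz": -0.053,"fingers": 0}

```text
t: 3.3
position: [482.4, 310.3, 79.5]
tcp_rot: [-1.571, 0.081, -0.076]
ft_force: [-0.5, 0.0, 0.5]
opening: -0.0
```

```bash
python3 go.py 484.2 309.4 64 0.1; python3 -c "
from h import *
f=[viewer.capture(n)['frame'] for n in ('scene','top')]
cv2.imwrite('pics/press.png',np.hstack([cv2.resize(f[0][120:270,340:500],(400,375)),cv2.resize(f[1][200:350,70:230],(400,375))]))"
```

```text
pos [482.4 310.3  79.5] jaw 0.1 tilt [-0.003 -1.    -0.002] f [-0.5  0.   0.5] t 3.3 d [ 0.0066  0.0518 -0.0022]
turn [ 0.001   0.0001 -0.0021]
```

View pics/press.png

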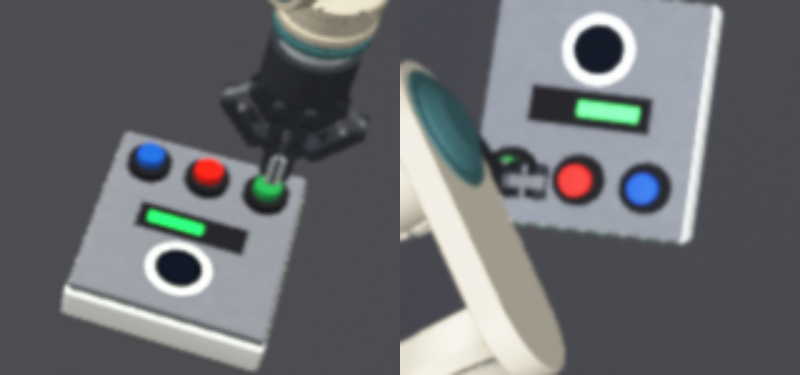

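The shut fingertips stand over the green key in both views. I'll step down while watching the force.

Request:
jog_arm:
  deltas:
    - {"ax": 0,"ay": 0,"az": 0,"dx": 0.006,"dy": 0.02,"dz": -0.002,"fingers": 0}
    - {"ax": 0,"ay": 0,"az": 0,"dx": 0.006,"dy": 0.037,"dz": -0.002,"fingers": 0}
    - {"ax": 0,"ay": 0,"az": 0,"dx": 0.006,"dy": 0.047,"dz": -0.002,"fingers": 0}
    - {"ax": 0,"ay": 0,"az": 0,"dx": 0.006,"dy": 0.047,"dz": -0.002,"fingers": 0}

```text
t: 3.8
position: [485.5, 309.9, 67.4]
tcp_rot: [-1.568, 0.078, -0.079]
ft_force: [-0.7, 2.4, 2.8]
opening: 0.002
```

Request:
jog_arm:
  deltas:
    - {"ax": 0,"ay": 0,"az": 0,"dx": 0,"dy": 0.007,"dz": 0,"fingers": 0}
    - {"ax": 0,"ay": 0,"az": 0,"dx": 0,"dy": 0.007,"dz": 0,"fingers": 0}

```text
t: 4.0
position: [485.6, 309.9, 66.0]
tcp_rot: [-1.568, 0.078, -0.079]
ft_force: [-2.5, 2.4, 6.3]
opening: 0.001
```

Request:
jog_arm:
  deltas:
    - {"ax": 0,"ay": 0,"az": 0,"dx": 0,"dy": 0.007,"dz": 0,"fingers": 0}
    - {"ax": 0,"ay": 0,"az": 0,"dx": 0,"dy": 0.007,"dz": 0,"fingers": 0}

```text
t: 4.2
position: [485.7, 310.0, 65.8]
tcp_rot: [-1.568, 0.078, -0.079]
ft_force: [-8.6, -1.2, 17.8]
opening: 0.002
```

```bash
python3 -c "
from h import *
f=[viewer.capture(n)['frame'] for n in ('scene','wrist')]
cv2.imwrite('pics/press2.png',np.hstack([cv2.resize(f[0][150:230,380:480],(400,375),interpolation=2),cv2.resize(f[1],(400,375))]))
print(arm.read_state()['ft_force'],arm.read_state()['position'])"
```

```text
[-7.79932812 -0.3039942  17.31161318] [485.7015697  309.99307036  65.79490618]
```

View pics/press2.png

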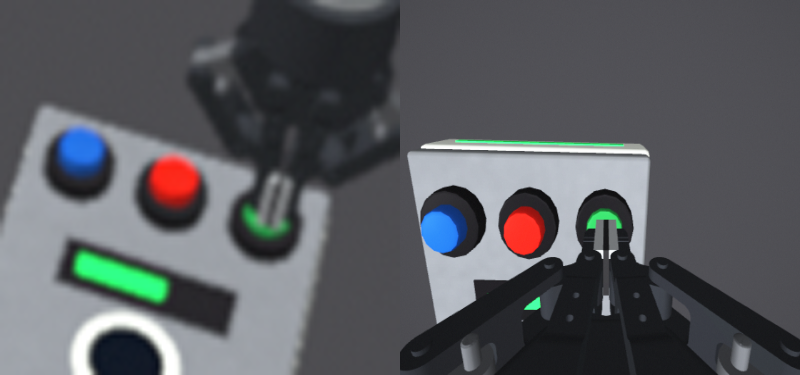

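The green key sits flush in its collar, so it is pressed, with bottom at z≈66. Next is up and over the red key to the blue one.

Request:
jog_arm:
  deltas:
    - {"ax": 0,"ay": 0,"az": 0,"dx": 0,"dy": -0.1,"dz": 0,"fingers": 0}
    - {"ax": 0,"ay": 0,"az": 0,"dx": 0,"dy": -0.11,"dz": 0,"fingers": 0}
    - {"ax": 0,"ay": 0,"az": 0,"dx": -0.005,"dy": -0.11,"dz": -0.15,"fingers": 0}
    - {"ax": 0,"ay": 0,"az": 0,"dx": -0.01,"dy": -0.11,"dz": -0.3,"fingers": 0}
    - {"ax": 0,"ay": 0,"az": 0,"dx": -0.012,"dy": -0.11,"dz": -0.37,"fingers": 0}
    - {"ax": 0,"ay": 0,"az": 0,"dx": -0.012,"dy": -0.08,"dz": -0.37,"fingers": 0}
    - {"ax": 0,"ay": 0,"az": 0,"dx": -0.012,"dy": -0.06,"dz": -0.37,"fingers": 0}

```text
t: 5.0
position: [470.7, 199.0, 79.9]
tcp_rot: [-1.569, 0.08, -0.079]
ft_force: [-0.3, 0.4, -0.2]
opening: 0.005
```

```bash
python3 go.py 471.1 199.9 65 0.1; python3 -c "
from h import *
f=[viewer.capture(n)['frame'] for n in ('scene','wrist')]
cv2.imwrite('pics/press3.png',np.hstack([cv2.resize(f[0][150:230,380:480],(400,375),interpolation=2),cv2.resize(f[1],(400,375))]))"
```

```text
pos [470.7 199.   79.9] jaw 0.101 tilt [-0.001 -1.    -0.   ] f [-0.3  0.4 -0.2] t 5.0 d [0.0012 0.0497 0.0032]
turn [ 0.0001 -0.0009 -0.0005]
```

View pics/press3.png

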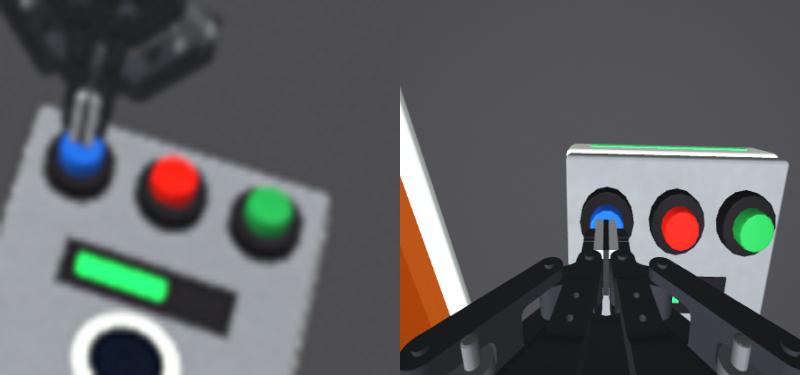

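Green has sprung back and the fingertips are over the blue key, so I'll press it.

Request:
jog_arm:
  deltas:
    - {"ax": 0,"ay": 0,"az": 0,"dx": 0.001,"dy": 0.02,"dz": 0.003,"fingers": 0}
    - {"ax": 0,"ay": 0,"az": 0,"dx": 0.001,"dy": 0.04,"dz": 0.003,"fingers": 0}
    - {"ax": 0,"ay": 0,"az": 0,"dx": 0.001,"dy": 0.053,"dz": 0.003,"fingers": 0}
    - {"ax": 0,"ay": 0,"az": 0,"dx": 0.001,"dy": 0.06,"dz": 0.003,"fingers": 0}
    - {"ax": 0,"ay": 0,"az": 0,"dx": 0.001,"dy": 0.06,"dz": 0.003,"fingers": 0}

```text
t: 5.6
position: [471.7, 201.1, 65.7]
tcp_rot: [-1.568, 0.077, -0.079]
ft_force: [-8.5, -0.9, 19.1]
opening: 0.0
```

Request:
jog_arm:
  deltas:
    - {"ax": 0,"ay": 0,"az": 0,"dx": 0,"dy": -0.1,"dz": 0,"fingers": 0}
    - {"ax": 0,"ay": 0,"az": 0,"dx": 0,"dy": -0.25,"dz": 0,"fingers": 0}
    - {"ax": 0,"ay": 0,"az": 0,"dx": 0,"dy": -0.4,"dz": 0,"fingers": 0}
    - {"ax": 0,"ay": 0,"az": 0,"dx": 0,"dy": -0.48,"dz": 0,"fingers": 0.6}
    - {"ax": 0,"ay": 0,"az": 0,"dx": 0,"dy": -0.48,"dz": 0,"fingers": 0.7}

```text
t: 6.1
position: [472.8, 200.8, 211.3]
tcp_rot: [-1.567, 0.073, -0.084]
ft_force: [0.2, 0.4, -0.7]
opening: 0.331
```

```bash
python3 go.py 495.7 -265.6 200 0.1; python3 -c "
from h import *
c=viewer.capture('scene')
print(viewer.place_of('vial_blue','scene'))
cv2.imwrite('pics/x.png',c['frame'])"
```

```text
pos [472.8 200.8 211.3] jaw 0.1 tilt [ 0.007 -1.     0.003] f [ 0.2  0.4 -0.7] t 6.1 d [ 0.2307  0.0346 -1.5396]
turn [-0.0021  0.      0.0047]
[{'pixel': [175.3, 173.1], 'confidence': 0.98}, {'pixel': [248.8, 179.7], 'confidence': 0.95}, {'pixel': [211.1, 170.7], 'confidence': 0.81}]
```

Blue bottomed at the same z (65.7 mm, 19 N). Now I'll move to above the vial.

Request:
jog_arm:
  deltas:
    - {"ax": 0,"ay": 0,"az": 0,"dx": 0.02,"dy": 0,"dz": -0.15,"fingers": 0.8}
    - {"ax": 0,"ay": 0,"az": 0,"dx": 0.05,"dy": 0,"dz": -0.31,"fingers": 0.8}
    - {"ax": 0,"ay": 0,"az": 0,"dx": 0.07,"dy": 0,"dz": -0.47,"fingers": 0.8}
    - {"ax": 0,"ay": 0,"az": 0,"dx": 0.1,"dy": 0,"dz": -0.63,"fingers": 0.8}
    - {"ax": 0,"ay": 0,"az": 0,"dx": 0.12,"dy": 0,"dz": -0.8,"fingers": 0.8}
    - {"ax": 0,"ay": 0,"az": 0,"dx": 0.14,"dy": 0,"dz": -0.95,"fingers": 0.8}
    - {"ax": 0,"ay": 0,"az": 0,"dx": 0.15,"dy": 0,"dz": -1,"fingers": 0.8}

```text
t: 6.9
position: [484.9, -106.2, 204.6]
tcp_rot: [-1.569, 0.085, -0.079]
ft_force: [-0.1, 0.2, -0.2]
opening: 0.798
```

Request:
jog_arm:
  deltas:
    - {"ax": 0,"ay": 0,"az": 0,"dx": 0.02,"dy": 0,"dz": -0.15,"fingers": 0.8}
    - {"ax": 0,"ay": 0,"az": 0,"dx": 0.05,"dy": 0,"dz": -0.31,"fingers": 0.8}
    - {"ax": 0,"ay": 0,"az": 0,"dx": 0.07,"dy": 0,"dz": -0.46,"fingers": 0.8}
    - {"ax": 0,"ay": 0,"az": 0,"dx": 0.08,"dy": 0,"dz": -0.54,"fingers": 0.8}
    - {"ax": 0,"ay": 0,"az": 0,"dx": 0.08,"dy": 0,"dz": -0.54,"fingers": 0.8}
    - {"ax": 0,"ay": 0,"az": 0,"dx": 0.08,"dy": 0,"dz": -0.54,"fingers": 0.8}

```text
t: 7.5
position: [493.5, -265.6, 205.2]
tcp_rot: [-1.567, 0.081, -0.077]
ft_force: [-0.4, 0.7, 0.2]
opening: 0.799
```

```bash
python3 go.py 495.7 -265.6 120 0.1; python3 - <<'E'
from h import *
s=arm.read_state(); c=viewer.capture("wrist"); f=c["frame"]
M=R.from_rotvec(s["tcp_rot"]).as_matrix(); H=np.array(c["hand_eye"]); K=np.array(c["K"])
o=M@H[:3,3]+s["position"]
for lo,hi in [((105,150,60),(125,255,255))]:
    m=cv2.inRange(cv2.cvtColor(f,cv2.COLOR_BGR2HSV),np.array(lo),np.array(hi)); k,_,st,ce=cv2.connectedComponentsWithStats(m)
    for i in range(1,k):
        if st[i,4]>60:
            d=np.linalg.solve(K,[*ce[i],1]); d=M@H[:3,:3]@[d[0],-d[1],-d[2]]
            print(ce[i].round(),st[i].tolist(),"at z=104",(o+d*(104-o[2])/d[2]).round(1))
print(o.round()); cv2.imwrite("pics/wrist.png",f)
E
```

```text
pos [ 493.5 -265.6  205.2] jaw 0.1 tilt [-0.003 -1.     0.002] f [-0.4  0.7  0.2] t 7.5 d [0.0081 0.2841 0.0003]
turn [-0.0013 -0.0003 -0.0017]
[404. 192.] [386, 176, 37, 33, 922] at z=104 [ 490.  -171.2  104. ]
[288. 210.] [273, 194, 31, 34, 826] at z=104 [ 496.3 -265.3  104. ]
[179. 245.] [162, 229, 35, 34, 863] at z=104 [ 517.5 -359.8  104. ]
[ 427. -259.  350.]
```

View pics/wrist.png

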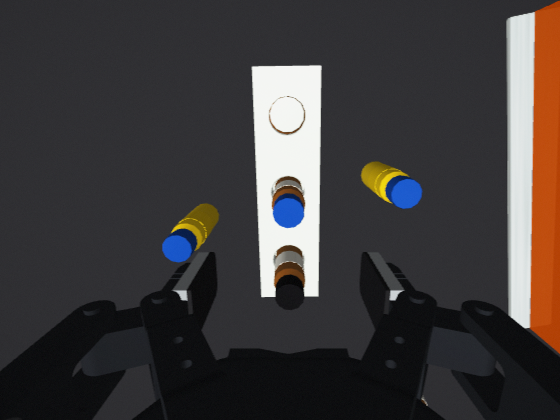

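The wrist view puts the vial at (496.3, -265.3), matching the fixed cameras, with the jaws straddling the rack. Descending to TCP z=45.

Request:
jog_arm:
  deltas:
    - {"ax": 0,"ay": 0,"az": 0,"dx": 0.009,"dy": 0.12,"dz": 0.001,"fingers": 0.8}
    - {"ax": 0,"ay": 0,"az": 0,"dx": 0.009,"dy": 0.25,"dz": 0.001,"fingers": 0.8}
    - {"ax": 0,"ay": 0,"az": 0,"dx": 0.009,"dy": 0.35,"dz": 0.001,"fingers": 0.8}
    - {"ax": 0,"ay": 0,"az": 0,"dx": 0.009,"dy": 0.43,"dz": 0.001,"fingers": 0.8}
    - {"ax": 0,"ay": 0,"az": 0,"dx": 0.009,"dy": 0.49,"dz": 0.001,"fingers": 0.8}
    - {"ax": 0,"ay": 0,"az": 0,"dx": 0.009,"dy": 0.534,"dz": 0.001,"fingers": 0.8}
    - {"ax": 0,"ay": 0,"az": 0,"dx": 0.009,"dy": 0.534,"dz": 0.001,"fingers": 0.8}
    - {"ax": 0,"ay": 0,"az": 0,"dx": 0.009,"dy": 0.534,"dz": 0.001,"fingers": 0.8}

```text
t: 8.35
position: [496.9, -266.0, 47.5]
tcp_rot: [-1.57, 0.078, -0.079]
ft_force: [-0.7, -0.5, 0.3]
opening: 0.802
```

```bash
python3 go.py 496.0 -265.5 45 0.1
```

```text
pos [ 496.9 -266.    47.5] jaw 0.099 tilt [ 0.001 -1.    -0.   ] f [-0.7 -0.5  0.3] t 8.35 d [-0.003   0.0082  0.0013]
turn [0.0001 0.0004 0.0005]
```

Good; closing at 30 N.

Request:
jog_arm:
  deltas:
    - {"ax": 0,"ay": 0,"az": 0,"dx": -0.002,"dy": 0,"dz": 0.001,"fingers": 0.5}
    - {"ax": 0,"ay": 0,"az": 0,"dx": -0.002,"dy": 0,"dz": 0.001,"fingers": 0.4}
    - {"ax": 0,"ay": 0,"az": 0,"dx": -0.002,"dy": 0,"dz": 0.001,"fingers": 0.3}
    - {"ax": 0,"ay": 0,"az": 0,"dx": -0.002,"dy": 0,"dz": 0.001,"fingers": 0.2}
    - {"ax": 0,"ay": 0,"az": 0,"dx": -0.002,"dy": 0,"dz": 0.001,"fingers": 0.1}
    - {"ax": 0,"ay": 0,"az": 0,"dx": -0.002,"dy": 0,"dz": 0.001,"fingers": 0}
    - {"ax": 0,"ay": 0,"az": 0,"dx": -0.002,"dy": 0,"dz": 0.001,"fingers": 0}
    - {"ax": 0,"ay": 0,"az": 0,"dx": -0.002,"dy": 0,"dz": 0.001,"fingers": 0}
  grip_force: 35

```text
t: 9.15
position: [496.3, -266.3, 47.7]
tcp_rot: [-1.57, 0.078, -0.08]
ft_force: [-0.3, 0.3, 6.1]
opening: 0.34
```

Request:
jog_arm:
  deltas:
    - {"ax": 0,"ay": 0,"az": 0,"dx": 0,"dy": -0.04,"dz": 0,"fingers": 0}
    - {"ax": 0,"ay": 0,"az": 0,"dx": 0,"dy": -0.1,"dz": 0,"fingers": 0}
    - {"ax": 0,"ay": 0,"az": 0,"dx": 0,"dy": -0.2,"dz": 0,"fingers": 0}
    - {"ax": 0,"ay": 0,"az": 0,"dx": 0,"dy": -0.3,"dz": 0,"fingers": 0}
    - {"ax": 0,"ay": 0,"az": 0,"dx": 0,"dy": -0.4,"dz": 0,"fingers": 0}
    - {"ax": 0,"ay": 0,"az": 0,"dx": 0,"dy": -0.5,"dz": 0,"fingers": 0}
    - {"ax": 0,"ay": 0,"az": 0,"dx": 0,"dy": -0.5,"dz": 0,"fingers": 0}
    - {"ax": 0,"ay": 0,"az": 0,"dx": 0,"dy": -0.5,"dz": 0,"fingers": 0}

```text
t: 9.95
position: [495.9, -266.2, 197.4]
tcp_rot: [-1.57, 0.078, -0.08]
ft_force: [-0.4, -0.9, -2.1]
opening: 0.341
```

```bash
python3 go.py 584.8 241.6 195 0.1;  python3 - <<'E'
from m import *
for n in cs: print(n,[(b[0].round(1).tolist(),b[1]) for b in blobs(n,*C["blue"])])
cv2.imwrite('pics/lift.png',np.hstack([cs["scene"]["frame"][60:260,120:320],cs["top"]["frame"][160:360,320:520]]).repeat(2,0).repeat(2,1))
E
```

```text
pos [ 495.9 -266.2  197.4] jaw 0.1 tilt [ 0.001 -1.    -0.001] f [-0.4 -0.9 -2.1] t 9.95 d [0.1252 0.0072 1.7138]
turn [ 0.0003 -0.0003  0.0007]
scene [([15.6, 18.0], 730), ([5.5, 71.0], 249), ([197.1, 97.0], 78), ([167.6, 147.2], 98), ([247.3, 152.8], 100), ([399.6, 182.2], 97), ([207.3, 230.2], 189)]
top [([350.5, 126.5], 191), ([351.6, 265.0], 118), ([166.5, 275.1], 159)]
```

View pics/lift.png

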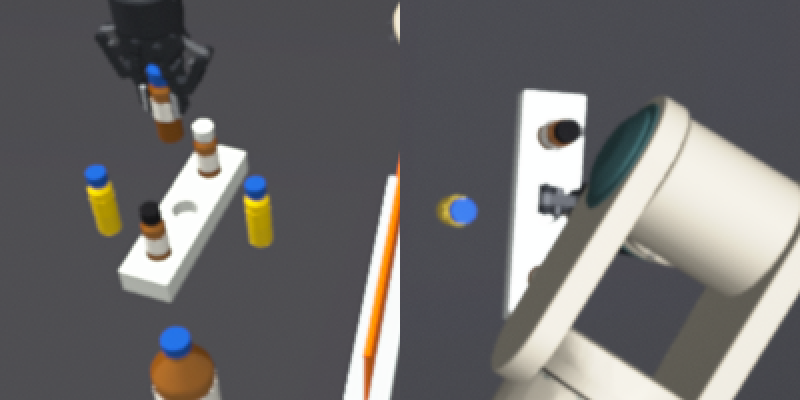

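The vial is gripped, upright and out of the middle hole, and its neighbours are undisturbed. Its base is about 160 mm up, so I'll carry it over the guard at this height.

Request:
jog_arm:
  deltas:
    - {"ax": 0,"ay": 0,"az": 0,"dx": 0,"dy": 0,"dz": 0.05,"fingers": 0}
    - {"ax": 0,"ay": 0,"az": 0,"dx": 0.01,"dy": 0,"dz": 0.13,"fingers": 0}
    - {"ax": 0,"ay": 0,"az": 0,"dx": 0.02,"dy": 0,"dz": 0.25,"fingers": 0}
    - {"ax": 0,"ay": 0,"az": 0,"dx": 0.03,"dy": 0,"dz": 0.37,"fingers": 0}
    - {"ax": 0,"ay": 0,"az": 0,"dx": 0.04,"dy": 0,"dz": 0.49,"fingers": 0}
    - {"ax": 0,"ay": 0,"az": 0,"dx": 0.05,"dy": 0,"dz": 0.61,"fingers": 0}
    - {"ax": 0,"ay": 0,"az": 0,"dx": 0.05,"dy": 0,"dz": 0.73,"fingers": 0}
    - {"ax": 0,"ay": 0,"az": 0,"dx": 0.06,"dy": 0,"dz": 0.85,"fingers": 0}
    - {"ax": 0,"ay": 0,"az": 0,"dx": 0.07,"dy": 0,"dz": 0.95,"fingers": 0}
    - {"ax": 0,"ay": 0,"az": 0,"dx": 0.07,"dy": 0,"dz": 1.0,"fingers": 0}

```text
t: 11.05
position: [546.2, 33.4, 195.8]
tcp_rot: [-1.569, 0.078, -0.075]
ft_force: [1.0, -0.6, -0.1]
opening: 0.339
```

Request:
jog_arm:
  deltas:
    - {"ax": 0,"ay": 0,"az": 0,"dx": 0.01,"dy": 0,"dz": 0.08,"fingers": 0}
    - {"ax": 0,"ay": 0,"az": 0,"dx": 0.02,"dy": 0,"dz": 0.2,"fingers": 0}
    - {"ax": 0,"ay": 0,"az": 0,"dx": 0.03,"dy": 0,"dz": 0.32,"fingers": 0}
    - {"ax": 0,"ay": 0,"az": 0,"dx": 0.04,"dy": 0,"dz": 0.44,"fingers": 0}
    - {"ax": 0,"ay": 0,"az": 0,"dx": 0.05,"dy": 0,"dz": 0.56,"fingers": 0}
    - {"ax": 0,"ay": 0,"az": 0,"dx": 0.055,"dy": 0,"dz": 0.66,"fingers": 0}
    - {"ax": 0,"ay": 0,"az": 0,"dx": 0.055,"dy": 0,"dz": 0.71,"fingers": 0}
    - {"ax": 0,"ay": 0,"az": 0,"dx": 0.055,"dy": 0,"dz": 0.71,"fingers": 0}
    - {"ax": 0,"ay": 0,"az": 0,"dx": 0.055,"dy": 0,"dz": 0.71,"fingers": 0}

```text
t: 11.95
position: [584.4, 239.5, 196.5]
tcp_rot: [-1.57, 0.08, -0.079]
ft_force: [0.3, -0.9, 0.5]
opening: 0.343
```

```bash
python3 go.py 584.8 241.6 135 0.1
```

```text
pos [584.4 239.5 196.5] jaw 0.101 tilt [-0.001 -1.    -0.001] f [ 0.3 -0.9  0.5] t 11.95 d [0.0008 0.205  0.0072]
turn [ 0.0006 -0.0005 -0.0003]
```

Lower to TCP z=125 (base about 87 mm, well clear of the window), then measure the base.

Request:
jog_arm:
  deltas:
    - {"ax": 0,"ay": 0,"az": 0,"dx": 0.001,"dy": 0.04,"dz": 0.007,"fingers": 0}
    - {"ax": 0,"ay": 0,"az": 0,"dx": 0.001,"dy": 0.11,"dz": 0.007,"fingers": 0}
    - {"ax": 0,"ay": 0,"az": 0,"dx": 0.001,"dy": 0.18,"dz": 0.007,"fingers": 0}
    - {"ax": 0,"ay": 0,"az": 0,"dx": 0.001,"dy": 0.22,"dz": 0.007,"fingers": 0}
    - {"ax": 0,"ay": 0,"az": 0,"dx": 0.001,"dy": 0.235,"dz": 0.007,"fingers": 0}
    - {"ax": 0,"ay": 0,"az": 0,"dx": 0.001,"dy": 0.235,"dz": 0.007,"fingers": 0}
    - {"ax": 0,"ay": 0,"az": 0,"dx": 0.001,"dy": 0.235,"dz": 0.007,"fingers": 0}

```text
t: 12.65
position: [585.6, 242.6, 127.5]
tcp_rot: [-1.569, 0.078, -0.08]
ft_force: [0.2, 0.6, -0.1]
opening: 0.337
```

```bash
cat > chk.py <<'E'
from m import *
import sys
s=arm.read_state(); p=s["position"]
b=p-[0,0,37.5]; print("tcp",p.round(1),"pred base",b.round(1))
for n in cs:
    print(n,"proj base",proj(cs[n],b).round(1),"proj cap",proj(cs[n],b+[0,0,97]).round(1),"window",proj(cs[n],[584.8,241.6,52]).round(1))
    for q in viewer.place_of("vial_blue",n)[:3]: print("  vial",np.round(q["pixel"],1),q["confidence"])
    for q in viewer.place_of("window",n)[:2]: print("  win",np.round(q["pixel"],1),q["confidence"],atz(cs[n],q["pixel"],52).round(1))
f=cs["scene"]["frame"]; u,v=proj(cs["scene"],b).astype(int)
x=cv2.resize(f[v-70:v+40,u-70:u+70],(763,600),interpolation=2); cv2.imwrite(sys.argv[1],x); print("crop origin",u-70,v-70,"scale 5.45")
E
python3 chk.py pics/hold1.png
```

```text
tcp [585.6 242.8 127.6] pred base [585.6 242.8  90.1]
scene proj base [414.4 216.3] proj cap [422.1 187.1] window [411.1 226.5]
  vial [169.6 172.3] 0.92
  vial [414.  215.9] 0.59
  vial [251.  178.7] 0.59
  win [410.2 226. ] 0.81 [584.  239.6  52. ]
top proj base [144.1 217.4] proj cap [131.4 212.8] window [149.1 219.4]
  vial [432.6 251.9] 0.79
  vial [342.1 265.1] 0.53
  win [149.4 219.1] 0.95 [585.3 240.9  52. ]
crop origin 344 146 scale 5.45
```

View pics/hold1.png

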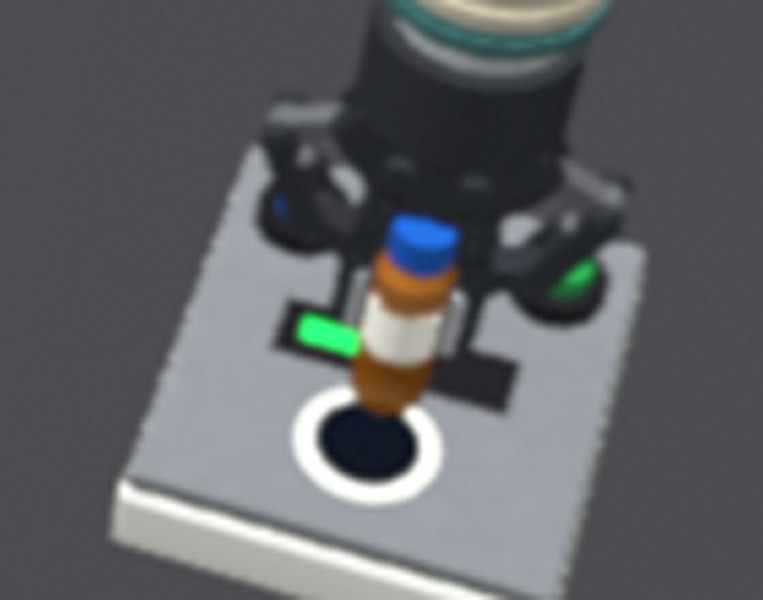

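The vial hangs upright, and its predicted base pixel (414.4,216.3) agrees with the detected one (414.0,215.9). Lowering most of the way, then I'll check the height from the cap.

Request:
jog_arm:
  deltas:
    - {"ax": 0,"ay": 0,"az": 0,"dx": -0.002,"dy": 0.02,"dz": -0.004,"fingers": 0}
    - {"ax": 0,"ay": 0,"az": 0,"dx": -0.002,"dy": 0.05,"dz": -0.004,"fingers": 0}
    - {"ax": 0,"ay": 0,"az": 0,"dx": -0.002,"dy": 0.07,"dz": -0.004,"fingers": 0}
    - {"ax": 0,"ay": 0,"az": 0,"dx": -0.002,"dy": 0.078,"dz": -0.004,"fingers": 0}
    - {"ax": 0,"ay": 0,"az": 0,"dx": -0.002,"dy": 0.078,"dz": -0.004,"fingers": 0}
    - {"ax": 0,"ay": 0,"az": 0,"dx": -0.002,"dy": 0.078,"dz": -0.004,"fingers": 0}

```text
t: 13.55
position: [584.4, 241.6, 103.1]
tcp_rot: [-1.569, 0.079, -0.079]
ft_force: [0.9, -1.0, -1.8]
opening: 0.337
```

```bash
cat > cap.py <<'E'
from m import *
p=arm.read_state()["position"]; b=p-[0,0,37.5]; print("tcp",p.round(1),"pred base",b.round(1))
for q,_ in blobs("scene",*C["blue"]):
    if abs(q[0]-418)<12:
        r=least_squares(lambda v:proj(cs["scene"],[585,v[0],v[1]])-q,[240,150])
        print(q.round(1),_,"expected",proj(cs["scene"],b+[0,0,92.4]).round(1),"y,base z from cap (x=585)",(r.x-[0,92.4]).round(1))
print([ (np.round(q["pixel"],1),round(q["confidence"],2)) for q in viewer.place_of("vial_blue","scene")],"expected base",proj(cs["scene"],b).round(1))
for n in cs: print(n,{l:[(atz(cs[n],q["pixel"],z)[:2].round(0).tolist()) for q in viewer.place_of(l,n)[:1]] for l,z in dict(bottle=0,beaker=0,vial_white=10,vial_black=10).items()})
E
python3 cap.py
```

```text
tcp [584.5 241.6 103.4] pred base [584.5 241.6  65.9]
[418.6 197.2] 102 expected [419.2 195.7] y,base z from cap (x=585) [241.2  61.7]
[(array([171.9, 173. ]), 0.78), (array([410.4, 223.1]), 0.76), (array([250.1, 177.1]), 0.57)] expected base [412.1 222.6]
scene {'bottle': [[761.0, -167.0]], 'beaker': [[785.0, 165.0]], 'vial_white': [[426.0, -249.0]], 'vial_black': [[584.0, -272.0]]}
top {'bottle': [[756.0, -165.0]], 'beaker': [[779.0, 165.0]], 'vial_white': [[417.0, -257.0]], 'vial_black': [[567.0, -266.0]]}
```

The base is 10–14 mm above the window by the two estimates, and centred to about 1–2 mm. I'll let it settle, then hand in.

Request:
jog_arm:
  deltas:
    - {"ax": 0,"ay": 0,"az": 0,"dx": 0,"dy": 0.003,"dz": 0,"fingers": 0}
    - {"ax": 0,"ay": 0,"az": 0,"dx": 0,"dy": 0.003,"dz": 0,"fingers": 0}
    - {"ax": 0,"ay": 0,"az": 0,"dx": 0,"dy": 0.003,"dz": 0,"fingers": 0}
    - {"ax": 0,"ay": 0,"az": 0,"dx": 0,"dy": 0.003,"dz": 0,"fingers": 0}
    - {"ax": 0,"ay": 0,"az": 0,"dx": 0,"dy": 0.003,"dz": 0,"fingers": 0}

```text
t: 14.6
position: [584.3, 241.5, 102.1]
tcp_rot: [-1.569, 0.079, -0.079]
ft_force: [-0.1, 0.5, -1.5]
opening: 0.342
```

```bash
python3 cap.py | head -3; python3 -c "
from h import *
s=arm.read_state(); print(s['position'],s['joint_velocities'].round(3),s['opening'],s['t'],s['ft_force']); print(finish_job())"
```

```text
tcp [584.3 241.5 102. ] pred base [584.3 241.5  64.5]
[418.5 197.3] 103 expected [419.  196.1] y,base z from cap (x=585) [241.1  61.1]
[(array([250.3, 177.2]), 0.77), (array([171.6, 172.2]), 0.75), (array([412.6, 225.2]), 0.62), (array([314.6, 175.9]), 0.25)] expected base [412.  222.9]
[584.31665407 241.54225571 102.03853454] [-0.    -0.002  0.     0.    -0.    -0.   ] 0.3451406207056203 15.15 [-0.37761533 -0.43987387 -0.93237761]
the job is handed in; nothing more can be done
None
```

I pressed the green key, then the blue one, took the amber blue-capped vial from the rack's middle hole, and carried it over the guard. I handed the job in with it held above the scanner window at 15.2 s; no verdict is reported.

- **Keys:** Both keys bottomed at z≈66 mm with 18–19 N. In the pictures green looked flush in its collar when pressed and was up again before I pressed blue. I never lowered onto red. I took no closer look at the keys at the very end.
- **Carry:** The vial's base was about 160 mm up while crossing the guard, whose top is at 100 mm. The wrist force showed no contact.
- **Final hold:** The arm is at rest with the vial gripped. I judged it upright from a picture taken about 25 mm higher, and its centre is about 1 mm from my estimate of the window centre.
- **Height above the window:** The two checks disagreed a little: the arm pose gives 12.5 mm and the cap in the picture gives 9 mm. Both are within the allowed 3–20 mm.
- **Bystanders:** The last position readings for the bottle, beaker and other two vials matched the first ones to within 10 mm. That is about the detector's own scatter.

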